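# Clip down the pitcher lid in order

### The arm

A 6-joint arm with a two-finger parallel gripper is mounted at the origin on the work surface. World frame = base frame: x ahead of the robot, y to its left, z up, the work surface at z = 0. Lengths are in m, angles in degrees, forces in N, time in s.
With the tool pointing down it reaches from about 0.325 to 0.85 m from the base axis. Payload 4.4 kg.
Tool frame: the origin (TCP) lies at the very end of the fingers, on their centre line; the grasp point (between the pads) lies 19 mm behind it; z points along the fingers, y is the direction in which the jaws open and shut (so a half turn about z gives the same grasp; the last joint's range is limited). The gripper opens to 94 mm and grips with 3 to 60 N. Pads are 16 mm wide; open, the fingers measure 119 mm over their backs; the gripper's body (75 mm by 177 mm) begins 78 mm behind the grasp point.
Start: joints at [62.768, 11.837, 88.321, -0, 79.842, -8.623], TCP at [0.184, 0.545, 0.173] pointing down, gripper open.
Joint ranges: [-156.59, 156.59], [-49.26, 127.26], [12.9, 141.05], [-63.56, 243.56], [4.71, 150.69], [-161.64, 161.64]. Speed limits (degrees/s): [159.86, 159.86, 180, 180, 180, 180].

### API

Orientations are given as [roll, pitch, yaw] about the fixed x, y, z axes, in that order (R = Rz(yaw) Ry(pitch) Rx(roll)).
In Python, from plant import manip gives the robot as it stands.
- The arm moves only by the shell command python3 -m creep 'ROWS' [FORCE]. ROWS is JSON, a list of rows, each a list of 5 numbers: the shift along the tool's x, y, z in cm, then the turn about the tool's z in degrees, then the finger opening in cm, from 0 to 9.4. In form: [[dx, dy, dz, spin, hand], ...]. A call has 1 to 20 rows; each row shifts and turns the commanded pose from where the row before left it, along the tool's axes as they then stand; what a row does not reach is not made up. A row lasts 1/8 s, in which the tool goes at most 62.5 mm and 10.7 degrees, less where a joint would pass 70% of its speed; a pose out of reach is approached as far as the arm can. A call is refused whole if a number of a shift passes 6.25 or a number of a turn 10.7, either way. A call with a gripper value outside its range is refused whole. The fingers move at their own pace and stop on an object; FORCE is the grip in N (left out, the last holds). Time passes only in rows, so rows that do not move let the fingers close. It gives the time, the measured TCP pose, the force and the opening at its end, in the units of the state.
- manip.read_state(): the state, without advancing time (a new reading comes with each control period).
- manip.grab_frame(name): name is "side" or "top"; returns a dict with "img" (400x640x3 uint8, red, green, blue), "depth" (400x640 float32, m along the optical axis (not along the pixel's ray), 0 where there is no reading), "vfov" (degrees; the focal length in pixels is half the picture's height over the tangent of half this angle, whatever the lens; pixels are square), "cx", "cy" (the principal point, pixels), "xyz" and "rotation" of the camera in the world. Camera axes: x right, y up, looking along -z (the intrinsics and any distortion apply to the point x, -y, -z); pixel columns grow to the right and rows downward; lengths in m; the calibration is good to about 2 mm. A picture is of the moment at which its call begins.
- manip.close_job(): hands the job in, once; it reports no verdict.
The state is a dict: "time_s": time; "joint_positions": joint angles; "joint_velocities": joint speeds; "joint_efforts": joint torques, N m; "tool_pos": TCP position; "tcp_rot": TCP orientation; "contact_force": force on the tool from outside, world axes, zero at the start; "wrist_torque": the same for the moment, N m; "grip_width": finger opening in m.
Only numpy, scipy, OpenCV 4.12 (cv2) and the standard library are available. Lean on these libraries where they do the work, as an engineer would, in place of code of your own. Each camera call takes 0.05 s, during which the arm holds its last target.

### The job

The lid sits on the steel pitcher but is not fastened yet. With a fingertip, gently press its three black tabs down, each fully home before the next: first the clip beside the spout, then the clip beside the handle, and last the round vent cap in the middle. Do not lift, tip or shove the pitcher, and leave everything around it where it stands.

Things in the scene. Friction and masses are not known exactly. Their poses are not given: they have to be found in the camera images.
- pitcher: stainless steel pitcher with its lid on, standing upright on a flat 18 mm thick teak board, loose, about 1 kg; round, 128 mm across, lid top 166 mm above its underside. Origin: centre of its underside; its x axis points to the spout, which reaches 95 mm from the centre; the loop handle is on the opposite (-x) side and reaches 115 mm from the centre; z up. The lid carries three black push-down tabs on its centre line: spout clip, vent cap, handle clip
- spout_clip_top (a point): centre of the top face of the spout clip, which moves with the clip: a flat rectangular tab beside the spout, 18 mm radially by 38 mm across, 46 mm from the lid's centre; 22 mm above the lid when up, 12 mm when fully down; its rubber top is soft and gives by itself up to 7 mm (1800 N/m), springing back
- handle_clip_top (a point): centre of the top face of the handle clip, which moves with the clip: a flat rectangular tab beside the handle, 24 mm radially by 20 mm across, 45 mm from the lid's centre; 22 mm above the lid when up, 12 mm when fully down; its rubber top is soft and gives by itself up to 7 mm (1800 N/m), springing back
- vent_cap_top (a point): centre of the top face of the vent cap, which moves with the cap: a round cap 28 mm in diameter at the lid's centre; 28 mm above the lid when up, 18 mm when fully down; its rubber top is soft and gives by itself up to 7 mm (1800 N/m), springing back
- spout_clip (a joint): how far the spout clip is pressed straight down, in m: 0 fully up, 0.010 fully down (its stop); it starts within 0.002 of up; it moves under about 2 N by friction and stays where it is left
- handle_clip (a joint): how far the handle clip is pressed straight down, in m: 0 fully up, 0.010 fully down (its stop); it starts within 0.002 of up; it moves under about 2 N by friction and stays where it is left
- vent_cap (a joint): how far the vent cap is pressed straight down, in m: 0 fully up, 0.010 fully down (its stop); it starts within 0.002 of up; it moves under about 2 N by friction and stays where it is left
- juicer: clear glass juicer bowl, 140 mm across, 60 mm high with a ribbed cone inside and a small loop handle; origin: centre of its underside. A bystander, loose
- canister: steel canister with a dark wooden lid and round knob, 100 mm across, 137 mm high; origin: centre of its underside. A bystander, loose
- spoon: slotted steel spoon lying flat, about 275 mm long and 13 mm high, slotted head towards its +x; origin: on the underside, about half-way along. A bystander, loose
- dish: small terracotta dish, 104 mm across, 30 mm high; origin: centre of its underside. A bystander, loose
- orange: half orange lying cut face down, 74 mm across, 36 mm high; origin: centre of its underside. A bystander, loose
- tumbler: drinking glass, 68 mm across the rim, 95 mm high; origin: centre of its underside. A bystander, loose

How it is judged:
By the outcome, as a careful person would: the job done as asked, in the order asked, and still so for the second after the job is handed in, with the robot touching nothing.
It also fails if it takes over 45 s, if anything falls off the work surface, if the arm or the gripper's body presses on something with over 40 N, if the wrist force passes 120 N, or if a joint passes its speed limit or range.

## Working session

There is one attempt and no reset: what is moved stays moved. The work goes in short steps, Python scripts to look and compute and a shell command to move; the robot and the scene stay as the last step left them, time stands still between calls to the robot, and variables do not carry over. Pictures are saved under pics/ and viewed, and the job is handed in when it is done.

```bash
mkdir -p pics; ls
python3 - <<'E'
from plant import manip
import cv2,pickle
for n in("side","top"):
    f=manip.grab_frame(n); pickle.dump(f,open(n+'0.pkl','wb'))
    cv2.imwrite(f'pics/{n}0.png',f['img'][:,:,::-1])
    print(n,f['vfov'],f['cx'],f['cy'],f['xyz'],f['rotation'],[k for k in f])
print(manip.read_state())
E
```

```text
pics
side 43.164466950471244 321.46916742269525 197.64975327799695 [-0.28260902 -0.93462428  0.99319606] [ 56.31225947  -0.09421542 -41.4475998 ] ['img', 'depth', 'vfov', 'cx', 'cy', 'xyz', 'rotation']
top 56.455166606178146 319.9464425428673 207.06155331124194 [0.46959836 0.01070816 1.11352399] [  4.40803476  -0.44070427 -91.17348948] ['img', 'depth', 'vfov', 'cx', 'cy', 'xyz', 'rotation']
{'time_s': 0.1, 'joint_positions': array([ 6.27667466e+01,  1.18803061e+01,  8.83951511e+01, -3.07638628e-03,
        7.98413433e+01, -8.62154623e+00]), 'joint_velocities': array([-0.1002852 , -0.01610997, -0.1900057 , -0.04265323,  0.09751376,
       -0.0359439 ]), 'joint_efforts': array([ 5.15747820e-05, -3.71862710e+01, -2.82293826e+01,  6.99026347e-02,
        3.11621942e-02, -8.15155022e-05]), 'tool_pos': array([0.18316426, 0.54421603, 0.17210979]), 'tcp_rot': array([-1.79884065e+02, -1.45163897e-02,  1.61388824e+02]), 'contact_force': array([-0.00714902,  0.42286257,  0.03157336]), 'wrist_torque': array([0.00799667, 0.05184081, 0.02509871]), 'grip_width': 0.09389436544424413}
```

View pics/side0.png

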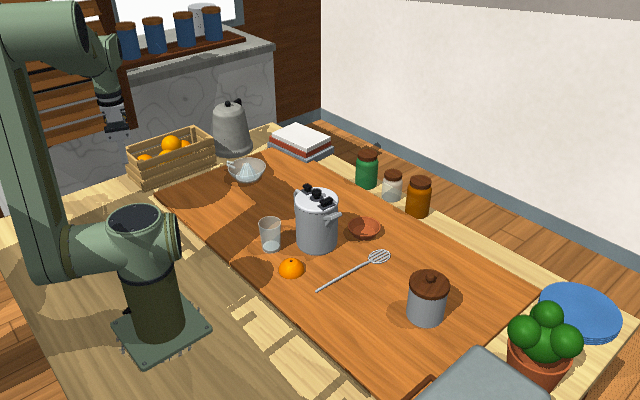

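View pics/top0.png

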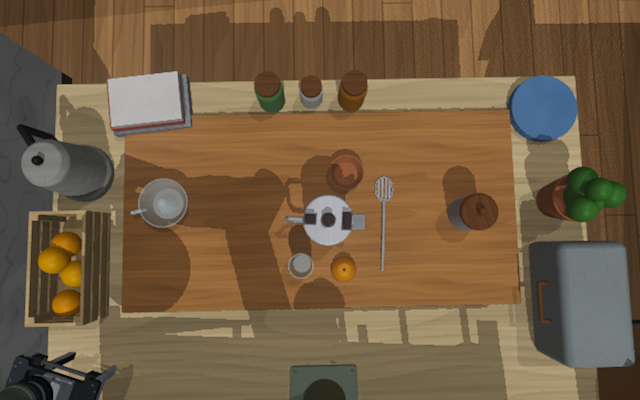

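Run:
```python
import cv2
a=cv2.imread('pics/top0.png')[180:260,270:390]
b=cv2.imread('pics/side0.png')[175:260,280:360]
cv2.imwrite('pics/zt.png',cv2.resize(a,None,fx=6,fy=6,interpolation=cv2.INTER_CUBIC))
cv2.imwrite('pics/zs.png',cv2.resize(b,None,fx=6,fy=6,interpolation=cv2.INTER_CUBIC))
```

```text
(no output)
```

View pics/zt.png

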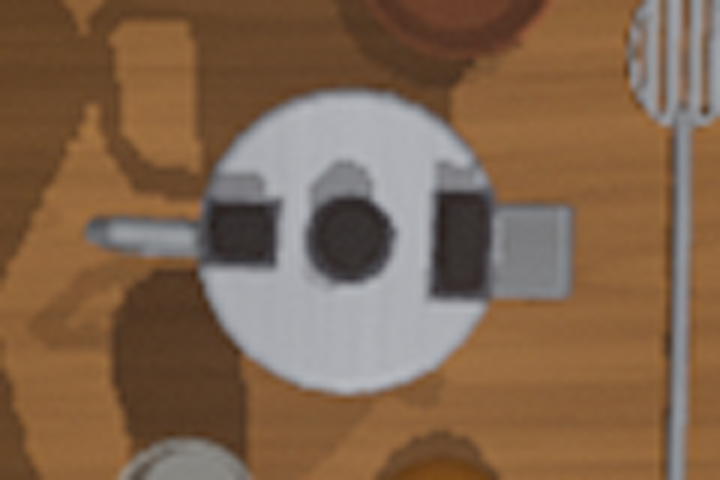

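View pics/zs.png

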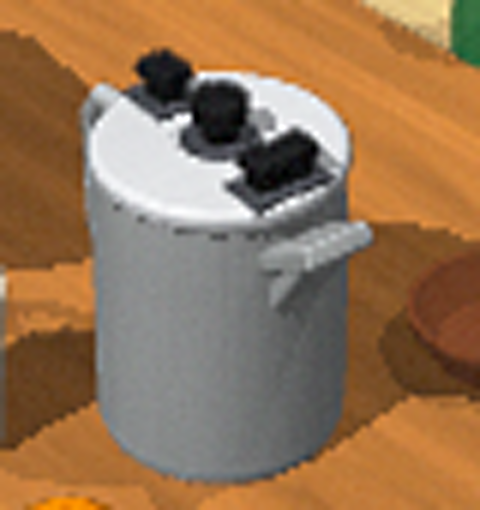

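```bash
cat > h.py <<'E'
import numpy as np,cv2
from scipy.spatial.transform import Rotation as R
def cam(f):
    F=200/np.tan(np.radians(f['vfov']/2)); return F,R.from_euler('xyz',f['rotation'],degrees=True).as_matrix(),np.array(f['xyz'])
def ray(f,u,v):
    F,M,c=cam(f); d=np.array([(u-f['cx'])/F,-(v-f['cy'])/F,-1.0]); return c,M@d
def onplane(f,u,v,z):
    c,d=ray(f,u,v); return c+d*(z-c[2])/d[2]
def tri(f1,p1,f2,p2):
    c1,d1=ray(f1,*p1);c2,d2=ray(f2,*p2)
    s,t=np.linalg.lstsq(np.c_[d1,-d2],c2-c1,rcond=None)[0]
    a,b=c1+s*d1,c2+t*d2; return (a+b)/2,np.linalg.norm(a-b)
def pts(f,vs,us):
    return np.array([(lambda c,d:c+d*f['depth'][v,u])(*ray(f,u,v)) for v,u in zip(vs,us)])
E
python3 - <<'E'
from h import *; import pickle
t=pickle.load(open('top0.pkl','rb'));s=pickle.load(open('side0.pkl','rb'))
for n,f,(r0,r1,c0,c1),th in(("top",t,(205,235,295,360),85),("side",s,(178,215,290,340),60)):
    m=np.zeros((400,640),np.uint8); m[r0:r1,c0:c1]=(f['img'].max(2)<th)[r0:r1,c0:c1]
    k,l,st,ce=cv2.connectedComponentsWithStats(m)
    for i in range(1,k):
        if st[i,4]<15: continue
        vs,us=np.where(l==i); P=pts(f,vs,us)
        print(n,st[i],ce[i].round(2),'z pct',np.percentile(P[:,2],[5,25,50,75,95]).round(4),'med',np.median(P,0).round(4))
        print('   onplane .206/.212',onplane(f,*ce[i],.206).round(4),onplane(f,*ce[i],.212).round(4), cv2.minAreaRect(np.c_[us,vs].astype(np.float32)))
# lid and board heights from depth
f=t
P=pts(f,*np.where(np.ones((400,640))[:1]==0)) if 0 else None
for u,v in((318,205),(340,205),(325,240),(280,240),(420,240)): 
    print(u,v,pts(f,[v],[u])[0].round(4))
g=t['img'];hs=cv2.cvtColor(g,cv2.COLOR_RGB2HSV)
m=((hs[...,1]<50)&(hs[...,2]>120)).astype(np.uint8);m2=np.zeros_like(m);m2[190:250,303:353]=m[190:250,303:353]
c=max(cv2.findContours(m2,0,1)[0],key=cv2.contourArea);print('lid',cv2.minEnclosingCircle(c),cv2.fitEllipse(c))
e=cv2.fitEllipse(c)[0];print(onplane(t,*e,.184))
E
```

```text
top [303 213  13  11 121] [309.45 218.48] z pct [0.1837 0.1858 0.2028 0.2045 0.2069] med [0.513  0.0294 0.2028]
   onplane .206/.212 [0.512  0.0284 0.206 ] [0.5117 0.0283 0.212 ] ((309.0, 218.0), (10.0, 12.0), 90.0)
top [322 213  13  14 153] [327.86 219.25] z pct [0.1839 0.1862 0.2079 0.2097 0.2117] med [ 0.5096 -0.0164  0.2079]
   onplane .206/.212 [ 0.5092 -0.0164  0.206 ] [ 0.509  -0.0162  0.212 ] ((328.0, 219.5), (13.0, 12.0), 90.0)
top [342 212  10  18 155] [346.5 220.1] z pct [0.184  0.193  0.2027 0.2042 0.2061] med [ 0.5066 -0.0626  0.2027]
   onplane .206/.212 [ 0.5062 -0.0618  0.206 ] [ 0.506  -0.0613  0.212 ] ((346.5, 220.5), (17.0, 9.0), 90.0)
top [295 225  11  10  78] [299.36 229.53] z pct [0.0138 0.0157 0.0171 0.0189 0.0209] med [0.4876 0.0619 0.0171]
   onplane .206/.212 [0.4856 0.0535 0.206 ] [0.4855 0.0532 0.212 ] ((300.0, 229.5), (9.0, 10.0), 90.0)
side [303 184  18  15 137] [312.2  190.98] z pct [0.1884 0.1987 0.2043 0.2092 0.2131] med [ 0.5061 -0.0144  0.2043]
   onplane .206/.212 [ 0.5029 -0.007   0.206 ] [ 0.4969 -0.0141  0.212 ] ((311.2000427246094, 191.1000213623047), (20.124608993530273, 9.838699340820312), 26.56505012512207)
side [320 197  13  10  93] [326.06 201.69] z pct [0.1876 0.1932 0.202  0.2052 0.207 ] med [ 0.5022 -0.0678  0.202 ]
   onplane .206/.212 [ 0.4962 -0.0739  0.206 ] [ 0.4903 -0.0804  0.212 ] ((326.339599609375, 201.68870544433594), (8.10427188873291, 12.362448692321777), 74.05460357666016)
318 205 [0.5465 0.0069 0.1825]
340 205 [ 0.5453 -0.0483  0.1833]
325 240 [ 0.4587 -0.0088  0.1822]
280 240 [0.4595 0.1195 0.0171]
420 240 [ 0.451  -0.2919  0.015 ]
lid ((327.8050842285156, 220.0932159423828), 25.295888900756836) ((327.58416748046875, 220.1808319091797), (42.54103088378906, 51.67805480957031), 4.903111934661865)
[ 0.50787789 -0.01629565  0.184     ]
```

Run:
```python
from h import *; import pickle
t=pickle.load(open('top0.pkl','rb'));s=pickle.load(open('side0.pkl','rb'))
A=[]
for n,f,(r0,r1,c0,c1),th in(("top",t,(205,235,295,360),110),("side",s,(178,215,290,345),90)):
    m=np.zeros((400,640),bool); m[r0:r1,c0:c1]=(f['img'].max(2)<th)[r0:r1,c0:c1]
    vs,us=np.where(m);P=pts(f,vs,us);
    for nm,c,zt in(("handle",(.512,.0284),.199),("cap",(.509,-.0163),.204),("spout",(.506,-.0615),.199)):
        k=(P[:,2]>zt)&(np.hypot(*(P[:,:2]-c).T)<.026); Q=P[k]
        print(n,nm,k.sum(),'px',us[k].mean().round(2),vs[k].mean().round(2),'mean',Q.mean(0).round(4),'mid',((Q.min(0)+Q.max(0))/2).round(4),'ext',np.ptp(Q,0).round(3),'zmed',np.median(Q[:,2]).round(4))
        A.append((us[k].mean(),vs[k].mean()))
for i in range(3): print(tri(t,A[i],s,A[i+3]))
from plant import manip
print(manip.read_state()['tool_pos'])
```

```text
top handle 77 px 309.32 218.47 mean [0.5121 0.0288 0.2042] mid [0.5122 0.0284 0.2052] ext [0.018 0.022 0.009] zmed 0.2038
top cap 99 px 327.65 219.33 mean [ 0.5089 -0.0158  0.2091] mid [ 0.5087 -0.0155  0.2091] ext [0.027 0.027 0.01 ] zmed 0.2093
top spout 115 px 346.28 220.23 mean [ 0.5061 -0.0614  0.2035] mid [ 0.5054 -0.0621  0.204 ] ext [0.037 0.018 0.009] zmed 0.2037
side handle 41 px 306.85 186.22 mean [0.5089 0.0239 0.2049] mid [0.51   0.0256 0.204 ] ext [0.018 0.025 0.01 ] zmed 0.2055
side cap 48 px 315.94 191.42 mean [ 0.5049 -0.0211  0.2105] mid [ 0.5059 -0.0201  0.2098] ext [0.023 0.024 0.011] zmed 0.2107
side spout 57 px 325.7 200.23 mean [ 0.5018 -0.0662  0.2045] mid [ 0.5041 -0.0643  0.2037] ext [0.037 0.021 0.009] zmed 0.2049
(array([0.51247521, 0.02868247, 0.20110905]), np.float64(0.0005175671983069179))
(array([ 0.50913142, -0.01593292,  0.20618475]), np.float64(0.0002689694206086294))
(array([ 0.50608301, -0.06160668,  0.20030798]), np.float64(0.00022520165699378805))
[0.18316426 0.54421603 0.17210979]
```

```bash
python3 -m creep '[[0,0,-4,0,0],[0,0,-4,0,0],[0,0,-4,0,0],[0,0,-2,9.4,0],[0,0,0,9.4,0],[0,0,0,9.4,0],[0,0,0,9.4,0],[0,0,0,9.4,0],[0,0,0,9.4,0],[0,0,0,9.4,0],[0,0,0,9.4,0],[0,0,0,0,0]]' 15
cat > d.py <<'E'
import sys
from h import *
from plant import manip
s=manip.read_state();M=R.from_euler('xyz',s['tcp_rot'],degrees=True).as_matrix()
T={'spout':(.5060,-.0618,.204),'handle':(.5121,.0286,.204),'cap':(.509,-.016,.2095)}
for k in T: print(k,'cm in tool',(M.T@(np.array(T[k])-s['tool_pos'])*100).round(2))
print(s['time_s'],s['tool_pos'].round(4),s['tcp_rot'].round(2),s['contact_force'].round(2),s['grip_width'])
E
python3 d.py
```

```text
time_s: 1.6
tool_pos: [0.1834, 0.5446, 0.3125]
tcp_rot: [-180.0, 0.1, 86.3]
contact_force: [0.1, -0.1, 0.0]
grip_width: 0.0001
spout cm in tool [-58.42  36.12  10.9 ]
handle cm in tool [-49.36  36.14  10.89]
cap cm in tool [-53.83  36.12  10.34]
1.6 [0.1834 0.5446 0.3125] [-1.7997e+02  6.0000e-02  8.6300e+01] [ 0.12 -0.05  0.02] 0.00014595788450936516
```

```bash
python3 -m creep '[[-3.9,2.4,0,0,0],[-3.9,2.4,0,0,0],[-3.9,2.4,0,0,0],[-3.9,2.4,0,0,0],[-3.9,2.4,0,0,0],[-3.9,2.4,0,0,0],[-3.9,2.4,0,0,0],[-3.9,2.4,0,0,0],[-3.9,2.4,0,0,0],[-3.9,2.4,0,0,0],[-3.9,2.4,0,0,0],[-3.9,2.4,0,0,0],[-3.9,2.4,0,0,0],[-3.9,2.4,0,0,0],[-3.8,2.5,0,0,0],[0,0,0,0,0],[0,0,0,0,0]]'; python3 d.py
```

```text
time_s: 3.72
tool_pos: [0.5045, -0.0613, 0.3128]
tcp_rot: [-179.9, -0.0, 86.3]
contact_force: [-1.1, 0.1, -0.1]
grip_width: 0.0003
spout cm in tool [-0.05  0.17 10.88]
handle cm in tool [ 9.01  0.19 10.89]
cap cm in tool [ 4.54  0.17 10.33]
3.725 [ 0.5045 -0.0613  0.3128] [-1.7994e+02 -5.0000e-02  8.6270e+01] [-1.06  0.12 -0.15] 0.00025388719124339124
```

```bash
python3 -m creep '[[-0.05,0.15,3,0,0],[0,0,3,0,0],[0,0,2,0,0],[0,0,1,0,0],[0,0,0,0,0],[0,0,0,0,0]]'; python3 d.py
cat > look.py <<'E'
import sys,cv2,pickle
from plant import manip
n=sys.argv[1];o=[]
for c,(r0,r1,c0,c1) in(("side",(165,230,275,365)),("top",(185,250,285,375))):
    f=manip.grab_frame(c);pickle.dump(f,open(f'{c}{n}.pkl','wb'))
    o.append(cv2.resize(f['img'][r0:r1,c0:c1,::-1],None,fx=4.4,fy=4.4,interpolation=cv2.INTER_CUBIC))
cv2.imwrite(f'pics/look{n}.png',cv2.hconcat(o))
E
python3 look.py 1
```

```text
time_s: 4.47
tool_pos: [0.507, -0.0622, 0.2244]
tcp_rot: [179.9, 0.0, 86.2]
contact_force: [-0.3, -0.0, 0.0]
grip_width: 0.0001
spout cm in tool [ 0.03 -0.11  2.04]
handle cm in tool [ 9.09 -0.1   2.04]
cap cm in tool [ 4.62 -0.11  1.49]
4.475 [ 0.507  -0.0622  0.2244] [1.7988e+02 2.0000e-02 8.6240e+01] [-0.33 -0.    0.03] 0.00012526873643320472
```

View pics/look1.png

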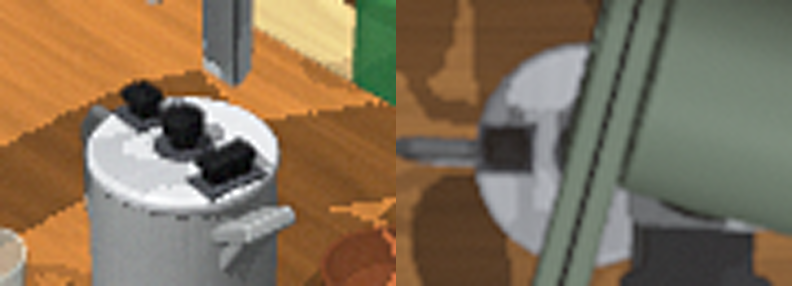

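Run:
```python
from h import *; import pickle
from plant import manip
print(manip.read_state()['tool_pos'],manip.read_state()['time_s'])
f=pickle.load(open('side1.pkl','rb'));F,M,c=cam(f)
for p in((.507,-.0622,.2244),(.506,-.0618,.204),(.509,-.016,.2095)):
    q=M.T@(np.array(p)-c);print(p,F*q[0]/-q[2]+f['cx'],-F*q[1]/-q[2]+f['cy'],-q[2])
for v in range(176,190,2):print(v,f['img'][v,322:334].max(1) if 0 else '',f['depth'][v,320:334].round(3))
print(pts(f,[178,180,182,183],[327]*4).round(4))
```

```text
[ 0.50710964 -0.06243036  0.22439678] 4.575
(0.507, -0.0622, 0.2244) 326.1847330463566 193.005396675534 1.4054591451682528
(0.506, -0.0618, 0.204) 325.77403642076604 199.17155360045334 1.4164720972499976
(0.509, -0.016, 0.2095) 315.8659793007407 190.47191774959953 1.4436131572301008
176  [1.879 1.375 1.371 1.368 1.36  1.355 1.36  1.365 1.372 1.375 1.368 1.371
 1.874 1.88 ]
178  [1.864 1.378 1.375 1.37  1.367 1.363 1.363 1.367 1.375 1.382 1.376 1.371
 1.862 1.868]
180  [1.841 1.381 1.375 1.37  1.364 1.364 1.367 1.37  1.376 1.378 1.382 1.378
 1.851 1.849]
182  [1.835 1.834 1.846 1.837 1.365 1.368 1.367 1.376 1.382 1.383 1.383 1.839
 1.839 1.837]
184  [1.837 1.822 1.832 1.833 1.829 1.83  1.829 1.368 1.824 1.834 1.823 1.829
 1.828 1.833]
186  [1.816 1.828 1.809 1.812 1.815 1.818 1.82  1.813 1.818 1.818 1.82  1.811
 1.813 1.824]
188  [1.497 1.494 1.489 1.506 1.497 1.501 1.492 1.81  1.803 1.81  1.802 1.801
 1.807 1.806]
[[ 0.5017 -0.0709  0.2794]
 [ 0.5017 -0.071   0.2731]
 [ 0.5029 -0.0697  0.2656]
 [ 0.5009 -0.072   0.2643]]
```

```bash
python3 -m creep '[[0,0,0,0,0],[0,0,0,0,0]]'; python3 look.py 2; python3 d.py
```

```text
time_s: 4.82
tool_pos: [0.5066, -0.0625, 0.2235]
tcp_rot: [180.0, 0.0, 86.2]
contact_force: [-0.5, 0.5, 0.0]
grip_width: 0.0006
spout cm in tool [ 0.06 -0.05  1.93]
handle cm in tool [ 9.12 -0.04  1.92]
cap cm in tool [ 4.65 -0.05  1.37]
4.925 [ 0.5064 -0.0625  0.2233] [179.99   0.    86.18] [-0.1   0.17  0.26] 0.00027088347999042726
```

View pics/look2.png

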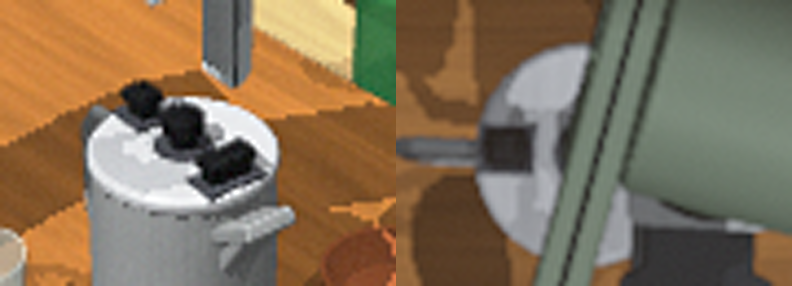

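Run:
```python
from h import *; import pickle
f=pickle.load(open('side0.pkl','rb'));F,M,c=cam(f)
for p in((.1832,.5442,.1721),(.1832,.5442,.2121)):
    q=M.T@(np.array(p)-c);print(p,F*q[0]/-q[2]+f['cx'],-F*q[1]/-q[2]+f['cy'],-q[2])
f2=pickle.load(open('side2.pkl','rb'))
a=cv2.resize(f['img'][85:160,80:150,::-1],None,fx=5,fy=5,interpolation=cv2.INTER_CUBIC)
b=cv2.resize(f2['img'][60:250,240:420,::-1],(355,375),interpolation=cv2.INTER_CUBIC)
cv2.imwrite('pics/cmp.png',cv2.hconcat([a,b]))
```

```text
(0.1832, 0.5442, 0.1721) 126.16604918374904 165.61775502046424 1.6337442017910961
(0.1832, 0.5442, 0.2121) 123.49790899469897 154.73479848793167 1.6115575756614398
```

View pics/cmp.png

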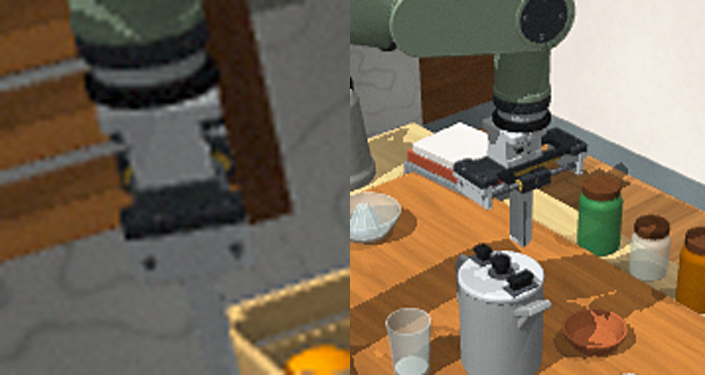

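Run:
```python
from h import *; import pickle
f=pickle.load(open('side0.pkl','rb'))
for u,v in((127,137),(128,135),(110,137),(109,138),(110,136),(115,128),(120,125)): print(u,v,f['img'][v,u],pts(f,[v],[u])[0].round(3))
t=pickle.load(open('top0.pkl','rb'));F,M,c=cam(t)
for p in((.1832,.5442,.1721),(.1832+.319*.053,.5442+.948*.053,.1721),(.1832-.319*.053,.5442-.948*.053,.1721)):
    q=M.T@(np.array(p)-c);print(F*q[0]/-q[2]+t['cx'],-F*q[1]/-q[2]+t['cy'],-q[2])
for u,v in((110,370),(106,372),(75,358),(70,358),(90,370),(82,375)): print(u,v,t['img'][v,u],pts(t,[v],[u])[0].round(3))
f=pickle.load(open('side2.pkl','rb'));t=pickle.load(open('top2.pkl','rb'))
# robot points: gripper body/finger heights in side view
for v in range(140,186,5): print(v,pts(f,[v],[327])[0].round(3),f['img'][v,327])
b=cv2.resize(t['img'][150:300,260:460,::-1],None,fx=4,fy=4,interpolation=cv2.INTER_CUBIC);cv2.imwrite('pics/top2.png',b)
```

```text
127 137 [ 98 101 100] [0.179 0.461 0.308]
128 135 [78 83 83] [0.185 0.465 0.311]
110 137 [42 39 43] [0.137 0.478 0.316]
109 138 [45 48 51] [0.133 0.479 0.313]
110 136 [67 69 70] [0.137 0.479 0.319]
115 128 [20 23 25] [0.152 0.461 0.346]
120 125 [29 35 38] [0.171 0.472 0.346]
101.4285434381303 357.6169776622413 0.9117186390225602
80.97822413981885 351.00556491645887 0.912550840748302
121.9162302727562 364.240471011865 0.9108864372968184
110 370 [70 70 72] [0.175 0.487 0.238]
106 372 [55 56 58] [0.174 0.491 0.246]
75 358 [146 130  96] [0.132 0.717 0.001]
70 358 [4 3 8] [0.198 0.591 0.218]
90 370 [151 134 101] [0.098 0.672 0.002]
82 375 [60 64 71] [0.195 0.499 0.321]
140 [ 0.492 -0.081  0.401] [110 113 112]
145 [ 0.488 -0.084  0.39 ] [21 27 33]
150 [ 0.484 -0.09   0.379] [53 57 65]
155 [-0.283 -0.935  0.993] [50 50 39]
160 [ 0.5   -0.073  0.337] [104 104 105]
165 [ 0.501 -0.071  0.32 ] [102 103 106]
170 [ 0.501 -0.071  0.305] [102 106 103]
175 [ 0.501 -0.072  0.29 ] [102 104 106]
180 [ 0.506 -0.066  0.269] [112 117 117]
185 [0.756 0.208 0.019] [196 127  73]
```

View pics/top2.png

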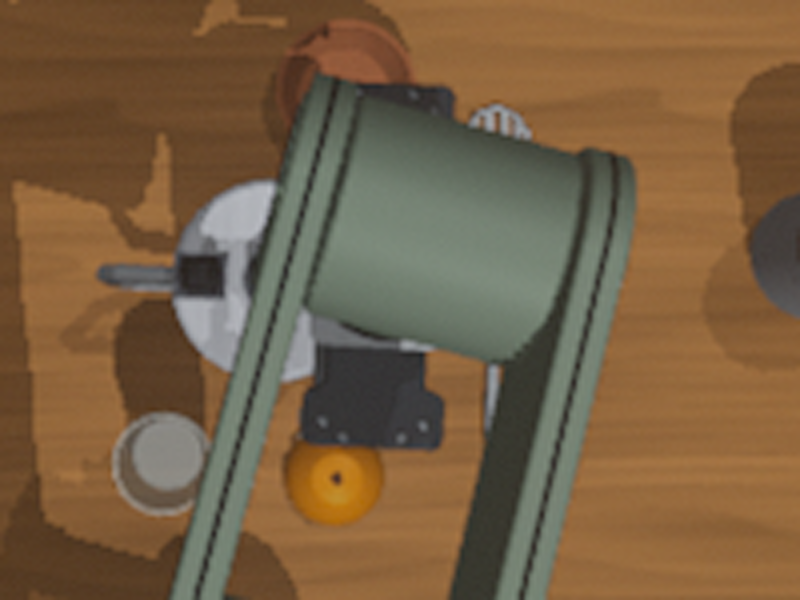

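Run:
```python
from h import *; import pickle
f=pickle.load(open('side0.pkl','rb'))
np.set_printoptions(linewidth=200)
for v in range(126,172,3): print(v,f['depth'][v,100:140:2].round(2))
cv2.imwrite('pics/s0.png',cv2.resize(f['img'][90:190,70:170,::-1],None,fx=6,fy=6,interpolation=cv2.INTER_NEAREST))
```

```text
126 [2.13 2.15 2.16 1.48 1.47 1.47 1.48 1.48 1.48 1.48 1.48 1.48 1.48 1.48 1.48 2.23 2.24 2.24 2.25 2.26]
129 [2.15 2.15 1.46 1.46 1.46 1.46 1.47 1.47 1.47 1.48 1.48 1.48 1.48 1.48 1.49 2.24 2.36 2.36 2.37 2.38]
132 [2.27 2.27 2.27 1.47 1.47 1.47 1.48 1.47 1.48 1.48 1.48 1.48 1.49 1.5  1.5  2.36 2.36 2.37 2.37 2.38]
135 [2.26 2.27 2.27 1.47 1.49 1.48 1.48 1.49 1.49 1.49 1.49 1.5  1.5  1.5  1.51 1.51 2.38 2.38 2.39 2.39]
138 [2.28 2.28 2.28 2.29 1.49 1.49 1.49 1.5  1.49 1.49 1.5  1.5  1.5  1.51 1.51 2.36 2.38 2.38 2.39 2.4 ]
141 [2.28 2.28 2.29 2.29 1.49 1.48 2.3  2.33 2.32 1.53 1.52 1.53 2.37 2.36 2.37 2.38 2.37 2.4  2.41 2.4 ]
144 [2.27 2.29 2.3  2.3  2.3  2.31 2.32 2.33 2.34 1.53 1.53 1.54 1.64 2.38 2.38 2.38 1.87 1.87 1.87 1.88]
147 [2.3  2.28 2.31 2.3  2.32 2.33 2.33 2.34 2.34 1.53 1.53 1.54 1.54 1.85 1.85 1.87 1.87 1.87 1.87 1.89]
150 [2.31 2.31 2.3  2.3  2.31 2.32 2.33 2.36 2.35 2.36 1.54 1.54 1.54 1.84 1.84 1.87 1.87 1.88 1.88 1.89]
153 [2.3  2.31 2.31 2.32 2.33 2.33 2.34 2.35 2.35 2.36 1.54 1.55 1.54 1.55 1.81 1.85 2.41 1.9  1.88 1.9 ]
156 [2.32 2.31 2.33 2.32 2.33 2.34 2.34 2.34 2.37 2.36 1.54 1.55 1.56 1.56 1.8  1.79 1.79 1.89 1.9  1.9 ]
159 [2.31 2.32 2.32 2.34 2.34 2.36 2.35 2.37 2.37 2.38 2.38 1.55 1.56 1.56 1.81 1.79 1.78 1.78 1.77 1.83]
162 [2.31 2.32 2.34 2.34 2.35 2.36 2.35 2.37 2.38 2.38 2.4  1.56 1.57 1.56 1.57 1.84 1.8  1.78 1.76 1.76]
165 [2.33 2.34 2.35 2.34 2.34 2.36 2.37 2.36 2.37 2.38 2.39 2.4  2.4  1.87 1.85 1.84 0.   1.79 1.77 1.76]
168 [2.33 2.34 2.33 2.35 2.36 2.37 2.37 2.39 2.38 2.38 2.4  2.41 2.42 1.88 1.88 1.84 1.81 1.8  1.79 1.76]
171 [2.34 2.35 2.36 2.36 2.35 2.36 2.37 2.39 2.4  2.39 2.4  0.   2.41 1.9  1.87 1.86 1.85 1.82 1.79 1.79]
```

View pics/s0.png

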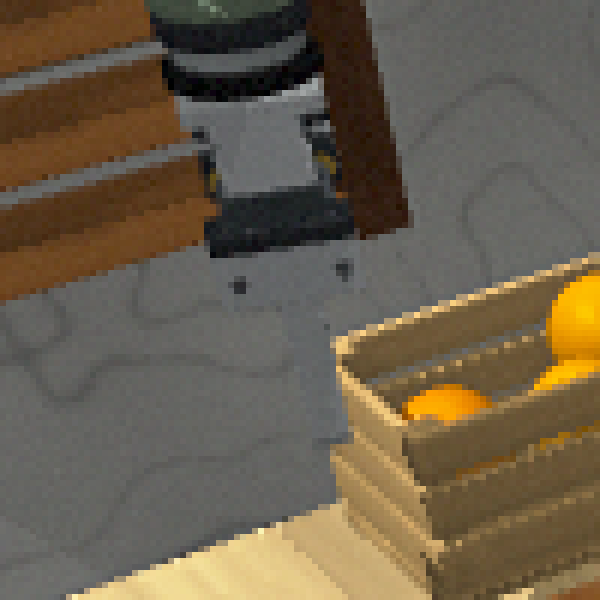

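Run:
```python
from h import *; import pickle
f=pickle.load(open('side0.pkl','rb'))
print(pts(f,[160,162,162,163],[124,124,127,125]).round(4))
F,M,c=cam(f)
for z in(.172,.19):
  for s in(1,-1):
    p=(.1832+s*.319*.053,.5442+s*.948*.053,z);q=M.T@(np.array(p)-c);print(p,F*q[0]/-q[2]+f['cx'],-F*q[1]/-q[2]+f['cy'],-q[2])
f=pickle.load(open('top2.pkl','rb'));
for u,v in((353,250),(350,240),(360,255)):print('top body',pts(f,[v],[u])[0])
f2=pickle.load(open('side2.pkl','rb'))
m=np.zeros((400,640),np.uint8)
print((f2['depth'][176:192,318:336]<1.45).astype(int), f2['xyz'],f2['rotation'],f2['cx'],f2['cy'],f2['vfov'])
```

```text
[[0.1635 0.489  0.2236]
 [0.1629 0.4918 0.2156]
 [0.1703 0.4871 0.2148]
 [0.1668 0.497  0.2083]]
(0.200107, 0.594444, 0.172) 124.69564645241005 158.23073073173472 1.6744295601353547
(0.166293, 0.493956, 0.172) 127.72494462781532 173.43659803948933 1.5931697765774857
(0.200107, 0.594444, 0.19) 123.52431457473227 153.44470348653428 1.6644455783770093
(0.166293, 0.493956, 0.19) 126.51259563304163 168.5008117217893 1.5831857948191403
top body [ 0.44098312 -0.0576901   0.3947493 ]
top body [ 0.46021785 -0.05241864  0.39499104]
top body [ 0.43124737 -0.07070754  0.39608973]
[[0 0 0 1 1 1 1 1 1 1 1 1 1 1 0 0 0 0]
 [0 0 0 1 1 1 1 1 1 1 1 1 1 1 0 0 0 0]
 [0 0 0 1 1 1 1 1 1 1 1 1 1 1 0 0 0 0]
 [0 0 0 1 1 1 1 1 1 1 1 1 1 1 0 0 0 0]
 [0 0 0 1 1 1 1 1 1 1 1 1 1 1 0 0 0 0]
 [0 0 0 0 1 1 1 1 1 1 1 1 1 1 0 0 0 0]
 [0 0 0 0 0 0 1 1 1 1 1 1 1 0 0 0 0 0]
 [0 0 0 0 0 0 0 1 1 1 1 1 0 0 0 0 0 0]
 [0 0 0 0 0 0 0 0 0 1 1 1 0 0 0 0 0 0]
 [0 0 0 0 0 0 0 0 0 0 0 0 0 0 0 0 0 0]
 [0 0 0 0 0 0 0 0 0 0 0 0 0 0 0 0 0 0]
 [0 0 0 0 0 0 0 0 0 0 0 0 0 0 0 0 0 0]
 [0 0 0 0 0 0 0 0 0 0 0 0 0 0 0 0 0 0]
 [1 1 0 0 0 0 0 0 0 0 0 0 0 0 0 0 0 0]
 [1 1 1 0 0 0 0 0 0 0 0 0 0 0 0 0 0 0]
 [1 1 1 0 0 0 0 0 0 0 0 0 0 0 0 0 0 0]] [-0.28260902 -0.93462428  0.99319606] [ 56.31225947  -0.09421542 -41.4475998 ] 321.46916742269525 197.64975327799695 43.164466950471244
```

```bash
python3 -m creep '[[0,0,0.4,0,0],[0,0,0.4,0,0],[0,0,0.4,0,0],[0,0,0.4,0,0],[0,0,0,0,0]]'; python3 -m creep '[[0,0,0.2,0,0],[0,0,0.2,0,0],[0,0,0,0,0],[0,0,0,0,0]]'
```

```text
time_s: 5.55
tool_pos: [0.506, -0.0623, 0.2066]
tcp_rot: [-179.9, -0.0, 86.2]
contact_force: [-0.2, 0.1, -0.1]
grip_width: 0.0004
time_s: 6.05
tool_pos: [0.5064, -0.0624, 0.2032]
tcp_rot: [180.0, 0.0, 86.2]
contact_force: [-0.6, -0.4, 0.1]
grip_width: 0.0006
```

```bash
python3 -m creep '[[0,0,0.2,0,0],[0,0,0.2,0,0],[0,0,0,0,0],[0,0,0,0,0]]';python3 -m creep '[[0,0,0.2,0,0],[0,0,0.2,0,0],[0,0,0,0,0],[0,0,0,0,0]]'; python3 look.py 3
```

```text
time_s: 6.55
tool_pos: [0.5064, -0.0624, 0.1991]
tcp_rot: [-180.0, 0.0, 86.2]
contact_force: [0.5, 0.3, -0.2]
grip_width: 0.0
time_s: 7.05
tool_pos: [0.5064, -0.0623, 0.1951]
tcp_rot: [-180.0, -0.0, 86.2]
contact_force: [0.4, 0.5, 0.3]
grip_width: 0.0005
```

View pics/look3.png

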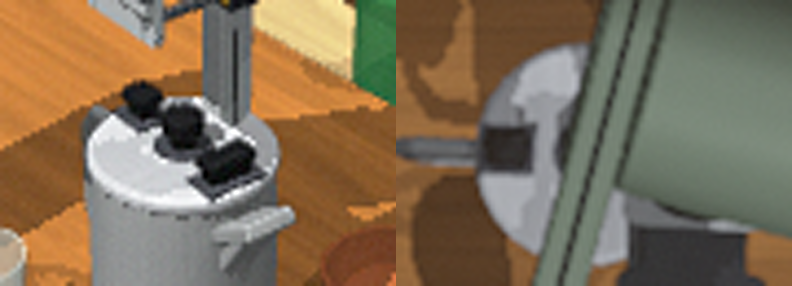

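Run:
```python
from h import *; import pickle
f=pickle.load(open('side3.pkl','rb'))
print(f['depth'][184:206,318:336].round(3))
for v in (180,184,188,190,192): print(v,pts(f,[v]*5,[322,325,327,329,331]).round(3).tolist())
cv2.imwrite('pics/s3.png',cv2.resize(f['img'][130:230,270:370,::-1],None,fx=6,fy=6,interpolation=cv2.INTER_NEAREST))
```

```text
[[1.82  1.829 1.83  1.382 1.38  1.383 1.375 1.366 1.378 1.377 1.385 1.381
  1.381 1.392 1.831 1.835 1.83  1.824]
 [1.828 1.831 1.819 1.389 1.382 1.377 1.375 1.377 1.376 1.383 1.386 1.383
  1.389 1.391 1.827 1.819 1.82  1.823]
 [1.817 1.819 1.814 1.396 1.387 1.384 1.377 1.381 1.382 1.377 1.386 1.38
  1.388 1.394 1.826 1.817 1.815 1.823]
 [1.506 1.507 1.509 1.389 1.388 1.382 1.38  1.373 1.381 1.382 1.383 1.387
  1.389 1.388 1.811 1.813 1.804 1.809]
 [1.495 1.493 1.495 1.396 1.393 1.388 1.383 1.377 1.381 1.386 1.389 1.386
  1.389 1.392 1.815 1.812 1.803 1.806]
 [1.448 1.449 1.45  1.399 1.393 1.383 1.386 1.383 1.381 1.391 1.394 1.391
  1.393 1.4   1.802 1.804 1.797 1.798]
 [1.441 1.443 1.442 1.489 1.491 1.393 1.388 1.389 1.389 1.39  1.394 1.396
  1.396 1.491 1.798 1.79  1.795 1.794]
 [1.437 1.433 1.443 1.489 1.486 1.486 1.388 1.386 1.384 1.389 1.393 1.396
  1.394 1.485 0.    1.49  1.794 1.796]
 [1.434 1.43  1.443 1.478 1.474 1.479 1.486 1.38  1.392 1.392 1.398 1.398
  1.481 1.477 1.484 1.483 1.475 1.784]
 [1.436 1.434 1.433 1.475 1.481 1.48  1.48  1.48  1.48  1.39  1.48  1.483
  1.479 1.
[... 1298 characters left out ...]
.41  1.403 1.414 1.416 1.413 1.419 1.415 1.421
  1.422 1.429 1.422 1.419 1.428 1.436]]
180 [[0.493, -0.061, 0.272], [0.494, -0.072, 0.277], [0.501, -0.072, 0.274], [0.507, -0.073, 0.272], [0.515, -0.073, 0.269]]
184 [[0.493, -0.06, 0.259], [0.491, -0.074, 0.266], [0.501, -0.071, 0.261], [0.508, -0.073, 0.259], [0.518, -0.069, 0.252]]
188 [[0.496, -0.057, 0.243], [0.494, -0.072, 0.251], [0.503, -0.07, 0.247], [0.507, -0.073, 0.246], [0.515, -0.073, 0.243]]
190 [[0.549, 0.003, 0.185], [0.498, -0.067, 0.24], [0.503, -0.07, 0.24], [0.51, -0.07, 0.237], [0.569, -0.015, 0.185]]
192 [[0.538, -0.01, 0.189], [0.491, -0.075, 0.24], [0.502, -0.071, 0.234], [0.51, -0.071, 0.231], [0.559, -0.026, 0.187]]
```

View pics/s3.png

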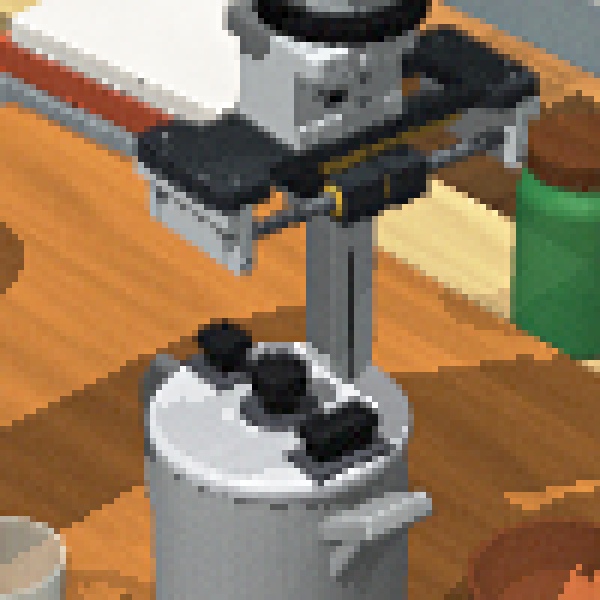

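```bash
python3 -m creep '[[0,0,0.4,0,0],[0,0,0.4,0,0],[0,0,0.4,0,0],[0,0,0.3,0,0],[0,0,0,0,0],[0,0,0,0,0]]';python3 -m creep '[[0,0,0.2,0,0],[0,0,0.2,0,0],[0,0,0,0,0],[0,0,0,0,0]]';python3 -m creep '[[0,0,0.2,0,0],[0,0,0.2,0,0],[0,0,0,0,0],[0,0,0,0,0]]'
```

```text
time_s: 7.9
tool_pos: [0.5065, -0.0624, 0.1803]
tcp_rot: [180.0, 0.0, 86.2]
contact_force: [-0.1, 0.1, 0.1]
grip_width: 0.0007
time_s: 8.4
tool_pos: [0.5064, -0.0624, 0.1761]
tcp_rot: [-180.0, -0.0, 86.2]
contact_force: [-0.2, 1.2, 0.2]
grip_width: 0.0008
time_s: 8.9
tool_pos: [0.5064, -0.0623, 0.1722]
tcp_rot: [180.0, 0.0, 86.2]
contact_force: [0.1, 0.3, -0.1]
grip_width: 0.001
```

```bash
python3 -m creep '[[0,0,0.15,0,0],[0,0,0.15,0,0],[0,0,0,0,0]]';python3 -m creep '[[0,0,0.15,0,0],[0,0,0.15,0,0],[0,0,0,0,0]]'; python3 look.py 4
```

```text
time_s: 9.28
tool_pos: [0.5065, -0.0624, 0.1692]
tcp_rot: [180.0, 0.0, 86.2]
contact_force: [-0.3, -0.0, 0.8]
grip_width: 0.0005
time_s: 9.65
tool_pos: [0.5064, -0.0624, 0.166]
tcp_rot: [180.0, 0.0, 86.2]
contact_force: [-0.3, 0.7, 1.5]
grip_width: 0.0007
```

View pics/look4.png

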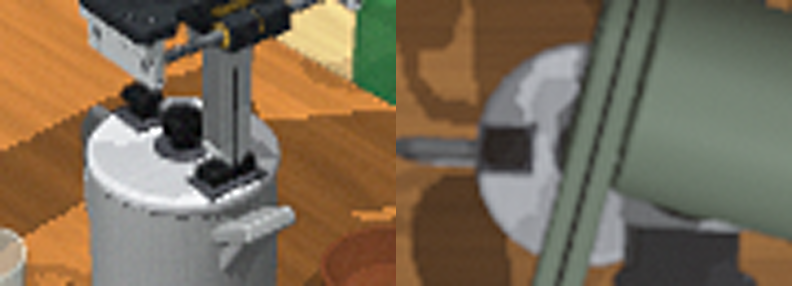

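```bash
python3 -m creep '[[0,0,0.15,0,0],[0,0,0.15,0,0],[0,0,0,0,0]]';python3 -m creep '[[0,0,0.15,0,0],[0,0,0.15,0,0],[0,0,0,0,0]]';python3 -m creep '[[0,0,0.1,0,0],[0,0,0.1,0,0],[0,0,0,0,0]]'
```

```text
time_s: 10.12
tool_pos: [0.5064, -0.0624, 0.1631]
tcp_rot: [180.0, 0.0, 86.2]
contact_force: [0.2, 0.3, 1.3]
grip_width: 0.0006
time_s: 10.5
tool_pos: [0.5065, -0.0624, 0.1608]
tcp_rot: [180.0, 0.0, 86.2]
contact_force: [-1.3, -0.4, 6.2]
grip_width: 0.0006
time_s: 10.88
tool_pos: [0.5066, -0.0624, 0.1594]
tcp_rot: [180.0, 0.0, 86.2]
contact_force: [-3.2, 1.3, 8.7]
grip_width: 0.0008
```

```bash
python3 -m creep '[[0,0,0.1,0,0],[0,0,0,0,0],[0,0,0,0,0]]';python3 -m creep '[[0,0,-0.5,0,0],[0,0,-1.5,0,0],[0,0,-2,0,0],[0,0,-2,0,0],[0,0,0,0,0],[0,0,0,0,0]]';python3 look.py 5; python3 d.py
cat > z.py <<'E'
import sys,pickle
from h import *
for n in sys.argv[1:]:
  f=pickle.load(open(n+'.pkl','rb'))
  vs,us=np.mgrid[175:240,290:362].reshape(2,-1) 
  k=f['img'][vs,us].max(1)<110; vs,us=vs[k],us[k]; P=pts(f,vs,us)
  o=(np.array([-.0021,-.0022]) if 'side' in n else 0)
  for nm,c,r in(("handle",(.512,.0286),.008),("cap",(.509,-.016),.010),("spout",(.506,-.0618),.008)):
    q=P[(np.hypot(*(P[:,:2]-c-o).T)<r)&(P[:,2]>.184)&(P[:,2]<.22)]
    print(n,nm,len(q),np.percentile(q[:,2],[25,50,75,90]).round(4) if len(q) else '')
E
python3 z.py side0 side5 top0 top5
```

```text
time_s: 11.25
tool_pos: [0.5066, -0.0624, 0.1587]
tcp_rot: [180.0, 0.0, 86.2]
contact_force: [-2.6, 0.3, 8.7]
grip_width: 0.0001
time_s: 12.0
tool_pos: [0.5058, -0.0622, 0.2163]
tcp_rot: [-179.9, -0.0, 86.2]
contact_force: [0.8, 0.4, -0.6]
grip_width: 0.0005
spout cm in tool [0.04 0.05 1.18]
handle cm in tool [9.1  0.05 1.19]
cap cm in tool [4.63 0.04 0.64]
12.1 [ 0.5055 -0.0621  0.2158] [-1.7987e+02 -3.0000e-02  8.6190e+01] [ 0.46  1.21 -0.12] 0.00020118940835508282
side0 handle 28 [0.1914 0.2042 0.2061 0.2073]
side0 cap 45 [0.1906 0.2091 0.2115 0.213 ]
side0 spout 27 [0.1948 0.2045 0.2059 0.2073]
side5 handle 25 [0.1899 0.1967 0.2063 0.2081]
side5 cap 48 [0.1915 0.2059 0.2116 0.2131]
side5 spout 18 [0.1945 0.1966 0.1981 0.1987]
top0 handle 32 [0.2036 0.2046 0.2061 0.2068]
top0 cap 54 [0.2088 0.2095 0.2107 0.2117]
top0 spout 33 [0.2032 0.204  0.2049 0.2056]
top5 handle 32 [0.2036 0.2041 0.2052 0.2065]
top5 cap 0 
top5 spout 0
```

View pics/look5.png

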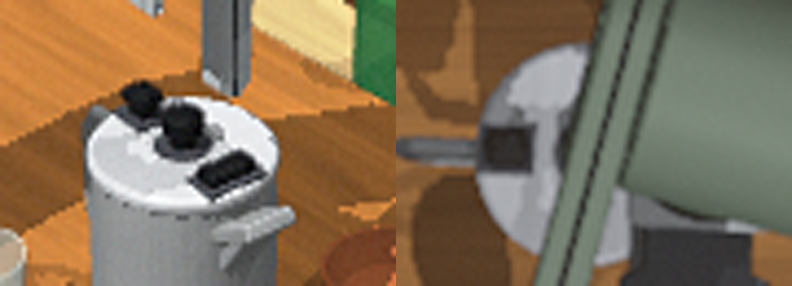

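Run:
```python
from h import *; import pickle
for n in('side0','side5'):
  f=pickle.load(open(n+'.pkl','rb'))
  vs,us=np.mgrid[190:215,315:345].reshape(2,-1); k=f['img'][vs,us].max(1)<60; vs,us=vs[k],us[k];P=pts(f,vs,us)
  k=(abs(P[:,0]-.504)<.017)&(abs(P[:,1]+.064)<.007)
  print(n,k.sum(),np.histogram(P[k,2],np.arange(.184,.214,.002)))
  # lid
  vs,us=np.mgrid[180:225,290:345].reshape(2,-1); k=f['img'][vs,us].max(1)>140; P=pts(f,vs[k],us[k]); P=P[(np.hypot(P[:,0]-.507,P[:,1]+.018)<.055)&(P[:,2]>.17)&(P[:,2]<.2)]
  print('lid',len(P),np.median(P[:,2]))
  cv2.imwrite(f'pics/c{n}.png',cv2.resize(f['img'][180:220,290:350,::-1],None,fx=10,fy=10,interpolation=cv2.INTER_NEAREST))
f=pickle.load(open('top0.pkl','rb'))
vs,us=np.mgrid[195:245,303:350].reshape(2,-1); k=f['img'][vs,us].max(1)>140; P=pts(f,vs[k],us[k]); P=P[np.hypot(P[:,0]-.509,P[:,1]+.016)<.055];print(np.median(P[:,2]))
```

```text
side0 63 (array([ 1,  2,  5,  7,  4,  3,  3,  3,  4,  4, 13, 14,  0,  0]), array([0.184, 0.186, 0.188, 0.19 , 0.192, 0.194, 0.196, 0.198, 0.2  ,
       0.202, 0.204, 0.206, 0.208, 0.21 , 0.212]))
lid 324 0.1853354590046506
side5 38 (array([ 1,  0,  4,  1,  3,  9, 15,  2,  2,  0,  0,  0,  0,  0]), array([0.184, 0.186, 0.188, 0.19 , 0.192, 0.194, 0.196, 0.198, 0.2  ,
       0.202, 0.204, 0.206, 0.208, 0.21 , 0.212]))
lid 353 0.18513340670105827
0.1834989441419354
```

View pics/cside5.png

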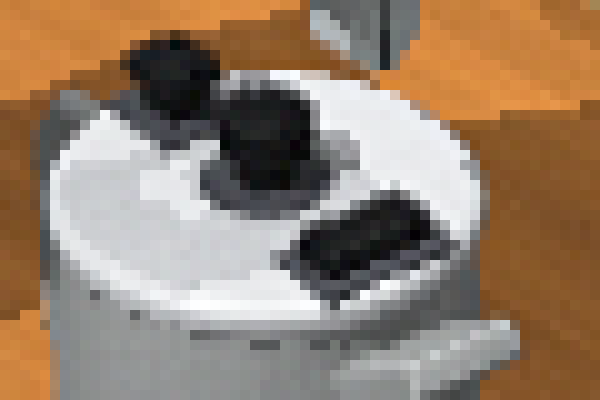

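```bash
python3 -m creep '[[3,0.05,0,0,0],[3,0,0,0,0],[3.1,0,0,0,0],[0,0,0,0,0],[0,0,0,0,0]]'; python3 d.py; python3 look.py 6
```

```text
time_s: 12.72
tool_pos: [0.5125, 0.028, 0.2165]
tcp_rot: [-179.9, 0.0, 86.2]
contact_force: [-0.3, -0.2, -0.9]
grip_width: 0.0006
spout cm in tool [-9.   -0.05  1.25]
handle cm in tool [ 0.06 -0.04  1.25]
cap cm in tool [-4.41 -0.06  0.7 ]
12.725 [0.5125 0.028  0.2165] [-1.7993e+02  3.0000e-02  8.6200e+01] [-0.27 -0.2  -0.93] 0.0006286818195882233
```

View pics/look6.png

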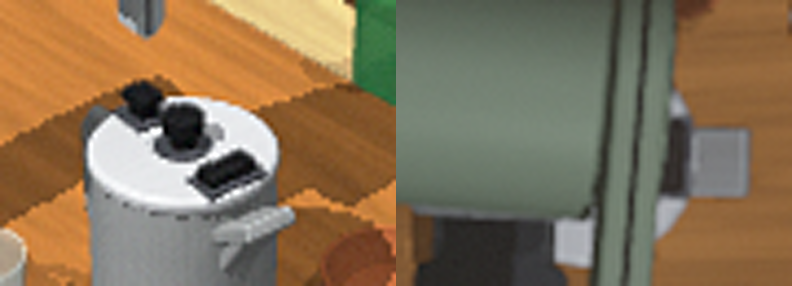

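```bash
python3 -m creep '[[0,0,1.5,0,0],[0,0,1.3,0,0],[0,0,1,0,0],[0,0,0.3,0,0],[0,0,0,0,0],[0,0,0,0,0]]';python3 -m creep '[[0,0,0.2,0,0],[0,0,0.2,0,0],[0,0,0,0,0]]';python3 -m creep '[[0,0,0.2,0,0],[0,0,0.2,0,0],[0,0,0,0,0]]'; python3 look.py 7
```

```text
time_s: 13.58
tool_pos: [0.5134, 0.0284, 0.1767]
tcp_rot: [179.9, 0.0, 86.2]
contact_force: [1.1, 0.7, 0.9]
grip_width: 0.0006
time_s: 13.95
tool_pos: [0.5132, 0.0284, 0.1724]
tcp_rot: [180.0, -0.0, 86.2]
contact_force: [0.3, 0.5, 0.7]
grip_width: 0.0006
time_s: 14.32
tool_pos: [0.5132, 0.0284, 0.1681]
tcp_rot: [180.0, -0.0, 86.2]
contact_force: [0.9, 0.7, 1.7]
grip_width: 0.0005
```

View pics/look7.png

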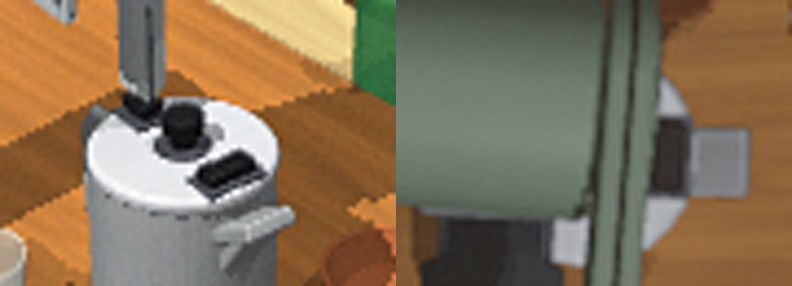

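```bash
python3 -m creep '[[0,0,0.15,0,0],[0,0,0.15,0,0],[0,0,0,0,0]]';python3 -m creep '[[0,0,0.15,0,0],[0,0,0.15,0,0],[0,0,0,0,0]]';python3 -m creep '[[0,0,0.15,0,0],[0,0,0,0,0]]'
```

```text
time_s: 14.8
tool_pos: [0.5131, 0.0284, 0.1651]
tcp_rot: [180.0, -0.0, 86.2]
contact_force: [1.0, 0.3, 1.5]
grip_width: 0.0006
time_s: 15.18
tool_pos: [0.5131, 0.0284, 0.1623]
tcp_rot: [180.0, 0.0, 86.2]
contact_force: [1.4, 0.9, 2.8]
grip_width: 0.0002
time_s: 15.42
tool_pos: [0.5131, 0.0284, 0.1611]
tcp_rot: [180.0, 0.0, 86.2]
contact_force: [0.1, 0.3, 4.8]
grip_width: 0.0008
```

```bash
python3 -m creep '[[0,0,0.15,0,0],[0,0,0.15,0,0],[0,0,0,0,0]]';python3 -m creep '[[0,0,0.05,0,0],[0,0,0,0,0]]'
```

```text
time_s: 15.8
tool_pos: [0.5132, 0.0284, 0.1589]
tcp_rot: [180.0, 0.0, 86.2]
contact_force: [-0.9, 0.4, 8.2]
grip_width: 0.0003
time_s: 16.05
tool_pos: [0.5132, 0.0284, 0.1586]
tcp_rot: [179.9, 0.0, 86.2]
contact_force: [-1.6, 0.3, 9.8]
grip_width: 0.0005
```

```bash
python3 -m creep '[[0,0,-0.5,0,0],[0,0,-1.5,0,0],[0,0,-2,0,0],[0,0,-2,0,0],[0,0,0,0,0],[0,0,0,0,0]]';python3 look.py 8; python3 d.py;python3 z.py side0 side8
python3 - <<'E'
from h import *; import pickle
for n in('side0','side8'):
  f=pickle.load(open(n+'.pkl','rb'))
  vs,us=np.mgrid[175:215,295:345].reshape(2,-1); k=f['img'][vs,us].max(1)<60; P=pts(f,vs[k],us[k])
  for c in((.510,.0262),(.504,-.064)):
    k=(abs(P[:,0]-c[0])<.012)&(abs(P[:,1]-c[1])<.009)
    print(n,c,np.histogram(P[k,2],np.arange(.184,.214,.002))[0])
E
```

```text
time_s: 16.8
tool_pos: [0.5121, 0.0284, 0.2161]
tcp_rot: [-179.9, -0.0, 86.2]
contact_force: [-0.1, 0.8, -0.1]
grip_width: 0.0002
spout cm in tool [-9.05  0.02  1.18]
handle cm in tool [0.01 0.02 1.18]
cap cm in tool [-4.46  0.01  0.63]
16.9 [0.5119 0.0285 0.2158] [-179.84   -0.     86.19] [ 0.11  0.12 -1.14] 0.0004208776910312353
side0 handle 28 [0.1914 0.2042 0.2061 0.2073]
side0 cap 45 [0.1906 0.2091 0.2115 0.213 ]
side0 spout 27 [0.1948 0.2045 0.2059 0.2073]
side8 handle 21 [0.1948 0.1968 0.1979 0.1986]
side8 cap 43 [0.1911 0.2082 0.2118 0.213 ]
side8 spout 20 [0.1925 0.196  0.1977 0.1996]
side0 (0.51, 0.0262) [ 2  3  3  4  2  1  1  4  3  4  7 10  1  0]
side0 (0.504, -0.064) [ 0  1  4  5  3  2  4  2  3  2 10 13  0  0]
side8 (0.51, 0.0262) [ 1  2  1  6  2  5 12  7  0  0  0  0  0  0]
side8 (0.504, -0.064) [ 0  2  2  4  3  7 11  5  3  0  0  0  0  0]
```

View pics/look8.png

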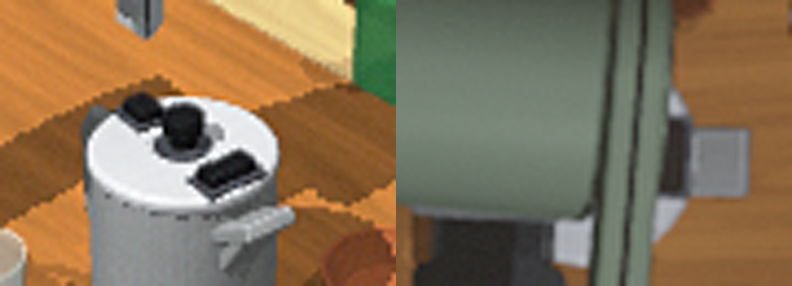

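Both clips are down to the same height (~0.197). Now the vent cap, with contact expected at a reported TCP z of about 0.175.

```bash
python3 -m creep '[[-2.2,0,0,0,0],[-2.2,0,0,0,0],[0,0,0,0,0],[0,0,0,0,0],[0,0,1.3,0,0],[0,0,1,0,0],[0,0,0.7,0,0],[0,0,0.3,0,0],[0,0,0,0,0],[0,0,0,0,0]]';python3 d.py; python3 -m creep '[[0,0,0.2,0,0],[0,0,0.2,0,0],[0,0,0,0,0]]';python3 -m creep '[[0,0,0.2,0,0],[0,0,0.2,0,0],[0,0,0,0,0]]'; python3 look.py 9
```

```text
time_s: 18.15
tool_pos: [0.5103, -0.0156, 0.1846]
tcp_rot: [180.0, 0.0, 86.2]
contact_force: [-0.5, 0.5, -0.7]
grip_width: 0.0006
spout cm in tool [-4.64 -0.12 -1.94]
handle cm in tool [ 4.42 -0.12 -1.94]
cap cm in tool [-0.05 -0.13 -2.49]
18.15 [ 0.5103 -0.0156  0.1846] [1.7995e+02 1.0000e-02 8.6190e+01] [-0.54  0.46 -0.69] 0.0005526143283573981
time_s: 18.52
tool_pos: [0.5098, -0.0155, 0.1799]
tcp_rot: [-180.0, -0.0, 86.2]
contact_force: [-0.3, 0.1, 0.0]
grip_width: 0.0005
time_s: 18.9
tool_pos: [0.5102, -0.0155, 0.1763]
tcp_rot: [180.0, 0.0, 86.2]
contact_force: [-0.4, -0.2, 1.1]
grip_width: 0.0005
```

View pics/look9.png

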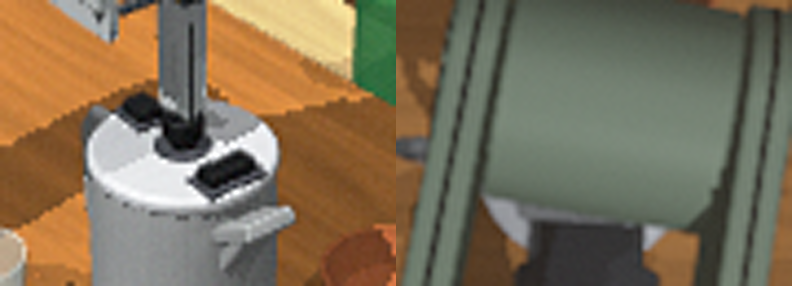

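```bash
python3 -m creep '[[0,0,0.2,0,0],[0,0,0.2,0,0],[0,0,0,0,0]]';python3 -m creep '[[0,0,0.15,0,0],[0,0,0.15,0,0],[0,0,0,0,0]]';python3 -m creep '[[0,0,0.15,0,0],[0,0,0.15,0,0],[0,0,0,0,0]]'
```

```text
time_s: 19.38
tool_pos: [0.5101, -0.0155, 0.172]
tcp_rot: [180.0, 0.0, 86.2]
contact_force: [1.1, -0.6, 1.8]
grip_width: 0.0007
time_s: 19.75
tool_pos: [0.5101, -0.0155, 0.1691]
tcp_rot: [180.0, 0.0, 86.2]
contact_force: [0.6, 0.7, 1.6]
grip_width: 0.0003
time_s: 20.12
tool_pos: [0.5102, -0.0155, 0.1668]
tcp_rot: [180.0, 0.0, 86.2]
contact_force: [-0.7, 0.4, 4.8]
grip_width: 0.0009
```

```bash
python3 -m creep '[[0,0,0.15,0,0],[0,0,0.15,0,0],[0,0,0,0,0]]';python3 -m creep '[[0,0,0.05,0,0],[0,0,0,0,0]]'
```

```text
time_s: 20.5
tool_pos: [0.5103, -0.0156, 0.1647]
tcp_rot: [179.9, 0.0, 86.2]
contact_force: [-2.7, 0.6, 10.6]
grip_width: 0.0004
time_s: 20.75
tool_pos: [0.5103, -0.0155, 0.1644]
tcp_rot: [179.9, 0.0, 86.2]
contact_force: [-2.6, 0.2, 10.1]
grip_width: 0.0006
```

```bash
python3 -m creep '[[0,0,-0.5,0,0],[0,0,-1.5,0,0],[0,0,-3,0,0],[0,0,-4,0,0],[0,0,-4,0,0],[0,0,-2,0,0],[3.9,-2.4,0,0,0],[3.9,-2.4,0,0,0],[3.9,-2.4,0,0,0],[3.9,-2.4,0,0,0],[3.9,-2.4,0,0,0],[3.9,-2.4,0,0,0],[3.9,-2.4,0,0,0],[3.9,-2.4,0,0,0],[0,0,0,0,0],[0,0,0,0,0]]';python3 look.py 10;python3 z.py top0 top10 side0 side10
python3 - <<'E'
from h import *;import pickle
o=[]
for c in('side','top'):
    f=pickle.load(open(c+'10.pkl','rb'));o.append(cv2.resize(f['img'][:,:,::-1],(400,250)))
    a,b=[cv2.cvtColor(pickle.load(open(c+x+'.pkl','rb'))['img'],cv2.COLOR_RGB2GRAY)[190:250,300:400] for x in('0','10')]
    print(c,cv2.absdiff(a,b).mean())
cv2.imwrite('pics/full10.png',cv2.vconcat([cv2.hconcat(o),cv2.resize(cv2.imread('pics/look10.png'),(800,290))]))
for n in('0','10'):
    t=pickle.load(open('top'+n+'.pkl','rb'));hs=cv2.cvtColor(t['img'],cv2.COLOR_RGB2HSV)
    m=np.zeros((400,640),np.uint8);m[190:250,303:353]=((t['img'].max(2)<85))[190:250,303:353]
    k,l,st,ce=cv2.connectedComponentsWithStats(m);print(n,[(ce[i].round(1),st[i,4]) for i in range(1,k) if st[i,4]>60])
E
```

```text
time_s: 22.75
tool_pos: [0.3391, 0.3081, 0.3125]
tcp_rot: [-180.0, 0.1, 86.2]
contact_force: [0.3, 0.2, -0.1]
grip_width: 0.0006
top0 handle 32 [0.2036 0.2046 0.2061 0.2068]
top0 cap 54 [0.2088 0.2095 0.2107 0.2117]
top0 spout 33 [0.2032 0.204  0.2049 0.2056]
top10 handle 32 [0.1944 0.1953 0.1965 0.1975]
top10 cap 52 [0.1999 0.2015 0.2023 0.2027]
top10 spout 34 [0.1941 0.1951 0.196  0.1971]
side0 handle 28 [0.1914 0.2042 0.2061 0.2073]
side0 cap 45 [0.1906 0.2091 0.2115 0.213 ]
side0 spout 27 [0.1948 0.2045 0.2059 0.2073]
side10 handle 17 [0.1944 0.1968 0.1985 0.1992]
side10 cap 32 [0.1983 0.2028 0.2043 0.2049]
side10 spout 23 [0.1912 0.1955 0.197  0.199 ]
side 4.312333333333333
top 4.009833333333333
0 [(array([309.5, 218.5]), np.int32(121)), (array([327.9, 219.2]), np.int32(153)), (array([346.5, 220.1]), np.int32(155))]
10 [(array([327.8, 219.2]), np.int32(149)), (array([346.5, 220. ]), np.int32(151)), (array([309.8, 218.5]), np.int32(113))]
```

View pics/full10.png

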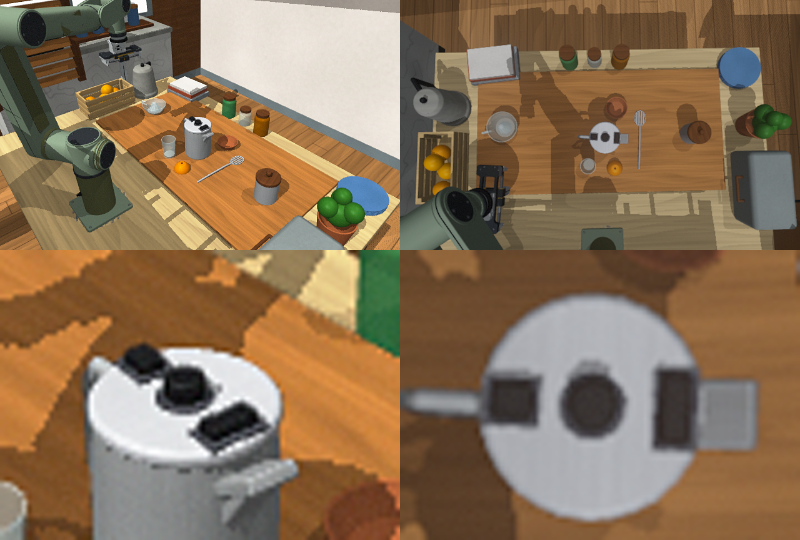

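```bash
python3 -c "
from plant import manip
print(manip.close_job())"
```

```text
the job is handed in; nothing more can be done
None
```

I pressed all three tabs home in the order asked, with closed fingers: the spout clip, then the handle clip, then the vent cap. I then backed the arm clear and handed the job in at about 23 s.

**Pressing:** each tab slid under about 1.5–2 N, then hit its stop. I pressed on to about 9–11 N so the soft rubber could not hide a tab that was not fully down.

**Final height check:** in the top view the lid measured z 0.1835. The clips ended at 0.195 (expected 0.1955) and the cap at 0.2015 (expected 0.2015). That is about 9 mm lower than at the start for the clips and 8 mm for the cap, and the side view agrees to 1–2 mm.

**Surroundings:** the tabs' top-view pixels shifted by 0.3 px at most, so the pitcher did not move. By eye in the last pictures, nothing around it had moved.

**One disagreement:** the visible finger ends, and where they actually touched, were about 35 mm above the reported TCP. I therefore relied on contact force and pictures for depth rather than the reported TCP height.

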